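Hold the rescue pulley square in the free corner of the wear-check jig

ROBOT

A 6-joint arm with a two-finger parallel gripper is mounted at the origin on the work surface. World frame = base frame: x ahead of the robot, y to its left, z up, the work surface at z = 0. Lengths are in m, angles in rad, forces in N, time in s.
With the tool pointing down it reaches from about 0.35 to 0.975 m from the base axis. Payload 4.9 kg.
Tool frame: the origin (TCP) lies midway between the tips of the shut fingers; the grasp point (between the pads) lies 19 mm behind it; z points along the fingers, y is the direction in which the jaws open and shut (so a half turn about z gives the same grasp; the last joint's range is limited). The gripper opens to 85 mm and grips with 20 to 120 N. Pads are 22 mm wide; open, the fingers measure 114 mm over their backs; the gripper's body (76 mm by 85 mm) begins 54 mm behind the grasp point. The pads swing forward as they close: fully open they stand 13 mm farther back than shut.
Start: joints at [-1.289, 0.053, 1.613, -0, 1.476, -0.119], TCP at [0.244, -0.575, 0.231] pointing down, gripper open.
Joint ranges: [-3.01, 3.01], [-1.01, 2.22], [0.06, 2.58], [-1.02, 4.17], [0.09, 2.62], [-3.14, 3.14]. Speed limits (rad/s): [2.57, 2.57, 3.14, 3.14, 3.14, 3.14].

INTERFACE

Orientations are given as a unit quaternion [w, x, y, z].
In Python, from plant import manip gives the robot as it stands. The module is installed in compiled form; this text tells all that it offers.
- The arm moves only by the tool move_arm, never from a script. Its argument "rows" is a list of rows, each an object of numbers: "tx", "ty", "tz": the shift along the tool's x, y, z in m; "ax", "ay", "az": the turn, a rotation vector about the tool's x, y, z in degrees; "jaw": the closure in counts, from 0 (fully open) to 255 (shut). In form: [{"tx": .., "ty": .., "tz": .., "ax": .., "ay": .., "az": .., "jaw": ..}, ...]. A call has 1 to 12 rows; each row shifts and turns the pose as measured when the row begins, along the tool's axes as they then stand; what a row does not reach is not made up. A row lasts 1/10 s, in which the tool goes at most 50 mm and 8.59 degrees, less where a joint would pass 70% of its speed; a pose out of reach is approached as far as the arm can. A call with a gripper value outside its range is refused whole. The fingers move at their own pace and stop on an object; the grip force is fixed at half the most. Time passes only in rows, so rows that do not move let the fingers close. It gives the time, the measured TCP pose, the force and the opening at its end, in the units of the state.
- manip.state(): the state, without advancing time (a new reading comes with each control period).
- manip.grab_frame(name): name is "side" or "top" or "wrist"; returns a dict with "color" (420x560x3 uint8, red, green, blue), "intrinsics" (3x3 intrinsics, pixels), "dist_coeffs" ([k1, k2, p1, p2, k3] as OpenCV has them; the pictures are not rectified), "R" (3x3) and "t" (3): a world point X has camera coordinates R X + t. Camera axes: x right, y down, z forward; pixel columns grow to the right and rows downward; lengths in m; the calibration is good to about 2 mm. A picture is of the moment at which its call begins. There is no depth.
- manip.job_done(): hands the job in, once; it reports no verdict.
The state is a dict: "time": time; "joint_pos": joint angles; "joint_vel": joint speeds; "joint_efforts": joint torques, N m; "tool_pos": TCP position; "tool_rot": TCP orientation; "contact_force": force on the tool from outside, world axes, zero at the start; "ft_torque": the same for the moment, N m; "gripper_width": opening from 0.0 (shut) to 1.0 (fully open).
Only numpy, scipy, OpenCV 4.12 (cv2) and the standard library are available. Lean on these libraries where they do the work, as an engineer would, in place of code of your own. Each camera call takes 0.05 s, during which the arm holds its last target.

TASK

Put the grey steel rescue pulley flat on the base plate of the wear-check jig, in whichever of its two corners is not taken by the black helmet clip, with its square foot towards the blue long stop and its eye towards the robot. Press it firmly into that corner so that the foot bears on the long stop and its side bears on the middle stop at once, and finish while still holding it pressed there with the gripper: do not let go. Leave the helmet clip, the brass feeler gauge and the purple carabiner where they lie.

Things in the scene. Friction and masses are not known exactly. Their poses are not given: they have to be found in the camera images.
- jig: Wear-check jig with slippery polished plate and stops (friction about 0.12), fixed, turned up to 15 degrees. Aluminium base plate 6 mm thick, x = -90 to +80 mm, y = -90 to +90 mm; origin at table height, midway across. x points away from the robot, y to its left. Two blue stops on the plate form two corners open towards the robot; behind the long stop is a ledge.
- long_stop: Rigid blue long stop across the far part of the jig, part of it, same origin and axes. Spans jig x = 30 to 46 mm, the full width, 16 mm high above the plate (top at z = 22 mm). Its working face looks towards the robot at x = 30 mm.
- middle_stop: Rigid blue middle stop, part of the jig, same origin and axes. Spans jig x = -50 to 30 mm, y = -15 to +15 mm, 16 mm high above the plate (top at z = 22 mm). Its working faces are at y = +15 and -15 mm.
- left_corner (a point): Inner corner of the left (+y) place: where the long stop's face, the middle stop's left face and the top of the base plate meet; axes as the jig.
- right_corner (a point): The same for the right (-y) place.
- pulley_mid (a point): Centre of the square part of the rescue pulley, half-way up (20 mm above what it lies on). That part is 56 mm long in x, 52 mm wide in y, its sides flat and parallel. x points from the square foot (x = -28 mm) to the eye end (x = +62 mm, 36 mm wide), z up. Good to grip across y, on the upper cheek plate's edges (the top 8 mm), above the stops.
- pulley: Grey steel rescue pulley, 0.3 to 0.55 kg, loose, lying on its side, 40 mm high: two 8 mm cheek plates, a sheave between them. Origin at the underside below pulley_mid, same axes. It starts on the table left or right of the jig, foot roughly away from the robot, up to 40 degrees off.
- pulley_foot (a point): Centre of the pulley's flat foot face, half-way up; axes as pulley_mid.
- clip_mid (a point): Black polymer helmet clip, 47 x 30 mm and 12 mm high, loose, lying in one of the jig's two corners (that place is taken); this point is its centre, half-way up. Leave it alone.
- gauge_mid (a point): Brass feeler gauge, 76 x 13 x 5 mm, loose, lying along y on the ledge behind the long stop, behind the free corner; point at its centre. Leave it alone.
- carabiner: Purple twistlock carabiner, about 105 x 65 mm and 14 mm high, loose, lying on the table on the side of the jig away from the pulley; origin at the centre of its underside. Leave it alone.
Mind the look-alikes: they are no part of the job. Of the things that look like the pulley, the larger one is meant. Several things look just like the jig: the one meant starts farthest to the robot's left.

How it is judged:
At the end, for the whole second after the job is handed in: Pulley flat on the plate in the corner without the clip, foot to the long stop, within 4 mm of both stops and 0.06 rad of square, at rest, over 2 N on each stop, fingers still bearing on it with over 2 N; clip, gauge and carabiner within 15 mm of their starts (((y of clip_mid in the frame of jig above 0 m and y of pulley_mid in the frame of jig between -0.045 and -0.037 m) or (y of clip_mid in the frame of jig below 0 m and y of pulley_mid in the frame of jig between 0.037 and 0.045 m)) and x of pulley_foot in the frame of jig between 0.026 and 0.034 m and x of pulley_mid in the frame of jig below 0.01 m and z of pulley_mid in the frame of jig below 0.029 m and angle between the x axis of pulley_mid and the x axis of jig, either way round below 0.06 rad and angle between pulley_mid's own z axis and vertical below 0.06 rad and contact force between pulley and long_stop above 2 N and contact force between pulley and middle_stop above 2 N and contact force between the fingers and pulley above 2 N and linear speed of pulley below 0.02 m/s and distance of each of clip_mid, gauge_mid, carabiner from where it was at the start of the episode below 0.015 m); the arm keeps its last pose, push and grip.
It fails at once if the helmet clip is disturbed (moved over 15 mm) (distance of clip_mid from where it was at the start of the episode above 0.015 m).
It fails at once if the feeler gauge is disturbed (moved over 15 mm) (distance of gauge_mid from where it was at the start of the episode above 0.015 m).
It fails at once if the carabiner is disturbed (moved over 15 mm) (distance of carabiner from where it was at the start of the episode above 0.015 m).
It also fails if it takes over 48 s, if anything falls off the work surface, if the arm or the gripper's body presses on something with over 40 N, if the wrist force passes 120 N, or if a joint passes its speed limit or range.

## Working session

There is one attempt and no reset: what is moved stays moved. The work goes in short steps, Python scripts to look and compute and a tool call to move; the robot and the scene stay as the last step left them, time stands still between calls to the robot, and variables do not carry over. Pictures are saved under pics/ and viewed, and the job is handed in when it is done.

Besides the shell and the picture viewer there is one more tool, called after ">>>" as name(argument=value, ...), one argument or row to a line, values as JSON. move_arm: Moves the arm, as the interface text tells. Its arguments: {"type":"object","properties":{"rows":{"type":"array"}},"required":["rows"]}

```bash
mkdir -p pics
python3 - <<'E'
from plant import manip
import cv2,pickle
print(manip.state())
for n in("top","side","wrist"):
    f=manip.grab_frame(n); pickle.dump(f,open(f"{n}0.pkl","wb"))
    cv2.imwrite(f"pics/{n}0.png",f["color"][:,:,::-1]); print(n,f["intrinsics"],f["dist_coeffs"],f["R"],f["t"])
E
```

```text
{'time': 0.0, 'joint_pos': array([-1.28903237e+00,  5.33413667e-02,  1.61428744e+00,  2.47042890e-05,
        1.47597820e+00, -1.19010202e-01]), 'joint_vel': array([-2.78121738e-04, -2.13497325e-05, -9.86744046e-04,  4.44577140e-04,
       -8.50905981e-04, -2.26171772e-03]), 'joint_efforts': array([-8.87331789e-04, -3.93685055e+01, -3.70178425e+01, -3.33964026e-04,
        6.95966752e-03,  1.39120067e-05]), 'tool_pos': array([ 0.24366121, -0.5748809 ,  0.23007653]), 'tool_rot': array([-1.00484230e-03,  9.79989342e-01,  1.99047420e-01, -6.96156080e-05]), 'contact_force': array([ 0.00818911, -0.38484118,  0.26410436]), 'ft_torque': array([0.003103  , 0.04324204, 0.0078351 ]), 'gripper_width': 0.9985224534859456}
top [[484.04141368   0.         285.68902003]
 [  0.         484.04141368 210.63361763]
 [  0.           0.           1.        ]] [-0.12452775  0.          0.          0.          0.        ] [[ 4.81206279e-04 -9.99999837e-01  3.07337144e-04]
 [-9.96152018e-01 -5.06289945e-04 -8.76407432e-02]
 [ 8.76408845e-02 -2.63981240e-04 -9.96152100e-01]] [-0.01179111  0.59702151  0.97642137]
side [[394.21840087   0.         278.05655342]
 [  0.         394.21840087 205.90051136]
 [  0.           0.           1.        ]] [0.03208825 0.         0.         0.         0.        ] [[-0.75156104 -0.6596003   0.0091353 ]
 [-0.35949482  0.39792531 -0.84404912]
 [ 0.55309989 -0.63763852 -0.53618805]] [0.45316343 0.26545601 0.73014595]
wrist [[347.1971239    0.         275.46055331]
 [  0.         347.1971239  209.66783083]
 [  0.           0.           1.        ]] [-0.0617172  0.         0.         0.         0.       ] [[ 0.3894073  -0.92106229 -0.00249384]
 [-0.87519653 -0.37085721  0.310638  ]
 [-0.2870418  -0.11878211 -0.95052502]] [-0.62260911 -0.03803876  0.37993352]
```

View pics/top0.png

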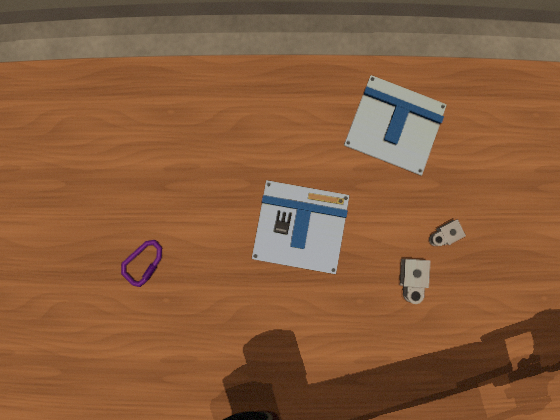

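View pics/side0.png

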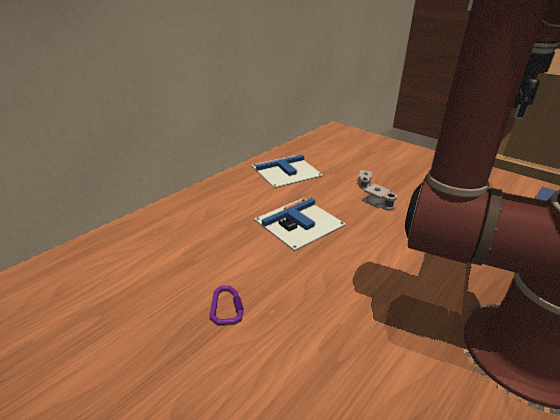

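Top view: the jigs are at (300,228) and (397,125). The one at (300,228) is farthest left and holds the clip (283,222) and the gauge (326,199), so it is the one meant. The pulley-like things are at (416,280), larger, and (449,233), smaller; the larger is meant. The clip is in the left place, so the right (-y) corner is free. I'll confirm this in an enlarged crop.

Run:
```python
import cv2,pickle
f=pickle.load(open("top0.pkl","rb"));c=f["color"][:,:,::-1]
a=cv2.resize(c[170:310,240:470],None,fx=3.45,fy=3.45,interpolation=cv2.INTER_CUBIC)
cv2.imwrite("pics/crop1.png",a)
b=cv2.resize(c[215:310,395:470],None,fx=6,fy=6,interpolation=cv2.INTER_CUBIC)
cv2.imwrite("pics/crop2.png",b)
```

```text
(no output)
```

View pics/crop1.png

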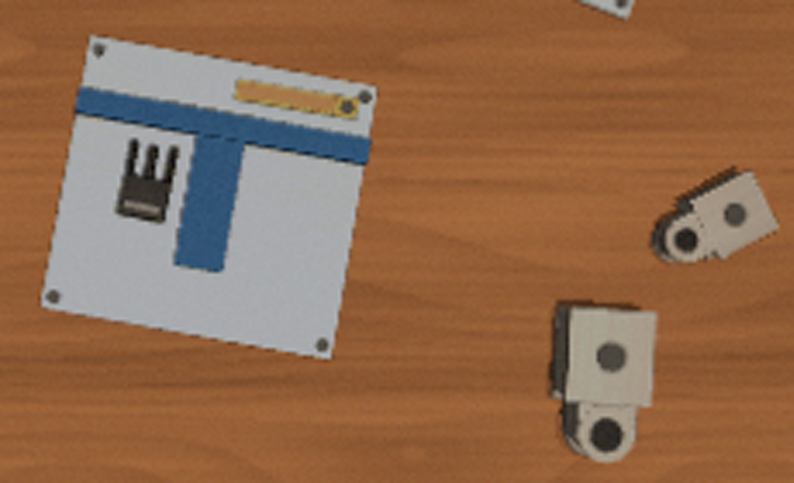

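View pics/crop2.png

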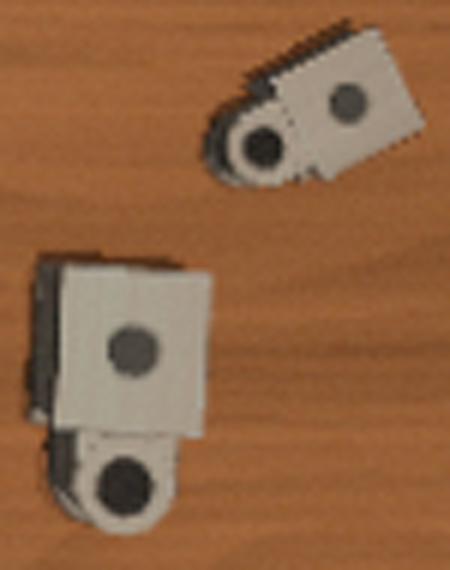

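Confirmed: the larger pulley is at crop (132,345), foot up and eye down. The left jig has the clip in its left place, so the right place is free. Next I fit the poses.

```bash
cat > h.py <<'E'
import numpy as np,cv2,pickle
from scipy.optimize import least_squares
from scipy.spatial.transform import Rotation as Ro
def proj(f,X):
    return cv2.projectPoints(np.asarray(X,float).reshape(-1,3),cv2.Rodrigues(f["R"])[0],f["t"],f["intrinsics"],f["dist_coeffs"])[0][:,0]
def place(p,L):
    c,s=np.cos(p[2]),np.sin(p[2]);L=np.asarray(L,float)
    return np.c_[p[0]+c*L[:,0]-s*L[:,1],p[1]+s*L[:,0]+c*L[:,1],L[:,2]]
def fit(obs,p0):  # obs: list of (frame, local pts, pixels)
    r=least_squares(lambda p:np.concatenate([(proj(f,place(p,L))-q).ravel() for f,L,q in obs]),p0)
    return r.x,np.abs(r.fun).max()
def uncrop(q,s,o): return (np.asarray(q,float)+.5)/s-.5+np.array(o)
JIG=[[.08,.09,.006],[.08,-.09,.006],[-.09,-.09,.006],[-.09,.09,.006]]
PUL=[[-.028,-.026,.04],[-.028,.026,.04],[.028,.026,.04],[.028,-.026,.04]]
E
python3 - <<'E'
from h import *
f=pickle.load(open("top0.pkl","rb"))
print(fit([(f,JIG,uncrop([(91,36),(377,87),(330,358),(42,306)],3.45,(240,170)))],[.6,0,-.1]))
# pulley x points to robot: yaw~pi; foot far; local +y = world -y(right)
print(fit([(f,PUL,uncrop([(62,264),(212,271),(203,437),(54,429)],6,(395,215)))],[.5,-.25,3.1]))
E
```

```text
(array([ 0.57031841, -0.04375831, -0.17745268]), np.float64(0.5606380599917031))
(array([ 0.46813258, -0.27935528,  3.07923065]), np.float64(0.19564807849707222))
```

```bash
cat >> h.py <<'E'
def goal(pos,yaw):
    from plant import manip
    s=manip.state();w=s["tool_rot"];R=Ro.from_quat([w[1],w[2],w[3],w[0]])
    T=Ro.from_euler('z',yaw)*Ro.from_euler('x',np.pi)
    print("t",round(s["time"],2),"pos",s["tool_pos"].round(4),"F",s["contact_force"].round(1),"w",round(s["gripper_width"],3))
    print("rotvec deg (tool)",np.degrees((R.inv()*T).as_rotvec()).round(2))
    d=np.array(pos)-s["tool_pos"]
    print("shift mm now",(R.inv().apply(d)*1e3).round(1),"after turn",(T.inv().apply(d)*1e3).round(1))
E
python3 -c "
from h import *
goal([.468,-.279,.15],-.062)"
```

```text
t 0.15 pos [ 0.2437 -0.575   0.2303] F [ 0.6 -0.  -0.5] w 1.001
rotvec deg (tool) [-9.000e-02  1.000e-02  2.652e+01]
shift mm now [ 322.  -184.9   80.7] after turn [ 205.5 -309.3   80.3]
```

>>> move_arm(
  rows=[
    {"az": 6.6},
    {"az": 6.6},
    {"az": 6.6},
    {"az": 6.6},
    {"tx": 0.026, "ty": -0.039},
    {"tx": 0.026, "ty": -0.039},
    {"tx": 0.026, "ty": -0.039},
    {"tx": 0.026, "ty": -0.039},
    {"tx": 0.026, "ty": -0.039},
    {"tx": 0.026, "ty": -0.039},
    {"tx": 0.026, "ty": -0.039},
    {"tx": 0.02, "ty": -0.03},
  ],
)

```text
schema error: expected keys tx, ty, tz, ax, ay, az, jaw
```

```bash
python3 -c "
from h import *
from plant import manip
goal([.468,-.279,.15],-.062)
f=manip.grab_frame('wrist');pickle.dump(f,open('w1.pkl','wb'));cv2.imwrite('pics/w1.png',f['color'][:,:,::-1])"
```

```text
t 0.15 pos [ 0.2437 -0.575   0.2303] F [ 0.6 -0.  -0.5] w 1.001
rotvec deg (tool) [-9.000e-02  1.000e-02  2.652e+01]
shift mm now [ 322.  -184.9   80.7] after turn [ 205.5 -309.3   80.3]
```

View pics/w1.png

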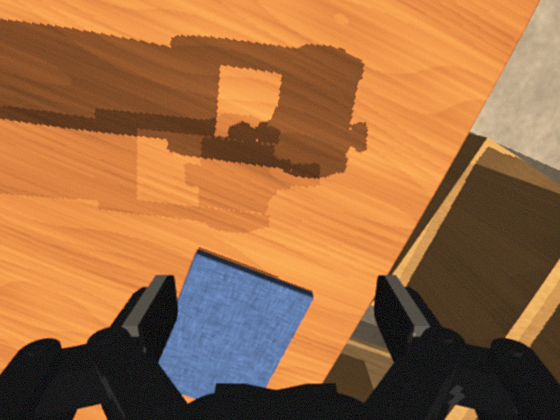

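All keys are needed in every row. The picture shows only the start view: bare table and a blue mat at (235,320).

>>> move_arm(
  rows=[
    {"tx": 0, "ty": 0, "tz": 0, "ax": 0, "ay": 0, "az": 6.6, "jaw": 0},
    {"tx": 0, "ty": 0, "tz": 0, "ax": 0, "ay": 0, "az": 6.6, "jaw": 0},
    {"tx": 0, "ty": 0, "tz": 0, "ax": 0, "ay": 0, "az": 6.6, "jaw": 0},
    {"tx": 0, "ty": 0, "tz": 0, "ax": 0, "ay": 0, "az": 6.6, "jaw": 0},
    {"tx": 0.026, "ty": -0.039, "tz": 0, "ax": 0, "ay": 0, "az": 0, "jaw": 0},
    {"tx": 0.026, "ty": -0.039, "tz": 0, "ax": 0, "ay": 0, "az": 0, "jaw": 0},
    {"tx": 0.026, "ty": -0.039, "tz": 0, "ax": 0, "ay": 0, "az": 0, "jaw": 0},
    {"tx": 0.026, "ty": -0.039, "tz": 0, "ax": 0, "ay": 0, "az": 0, "jaw": 0},
    {"tx": 0.026, "ty": -0.039, "tz": 0, "ax": 0, "ay": 0, "az": 0, "jaw": 0},
    {"tx": 0.026, "ty": -0.039, "tz": 0, "ax": 0, "ay": 0, "az": 0, "jaw": 0},
    {"tx": 0.026, "ty": -0.039, "tz": 0, "ax": 0, "ay": 0, "az": 0, "jaw": 0},
    {"tx": 0.02, "ty": -0.03, "tz": 0, "ax": 0, "ay": 0, "az": 0, "jaw": 0},
  ],
)

```text
time: 1.4
tool_pos: [0.4736, -0.2819, 0.2275]
tool_rot: [-0.002, 0.999, -0.045, -0.001]
contact_force: [0.8, 0.1, 0.1]
gripper_width: 1.0
```

```bash
python3 -c "
from h import *
from plant import manip
goal([.468,-.279,.15],-.062)
f=manip.grab_frame('wrist');pickle.dump(f,open('w2.pkl','wb'));cv2.imwrite('pics/w2.png',f['color'][:,:,::-1])"
```

```text
t 1.4 pos [ 0.4736 -0.2819  0.2275] F [0.8 0.1 0.1] w 1.0
rotvec deg (tool) [-0.25  0.12 -1.63]
shift mm now [-5.7 -2.  77.5] after turn [-5.8 -2.5 77.5]
```

View pics/w2.png

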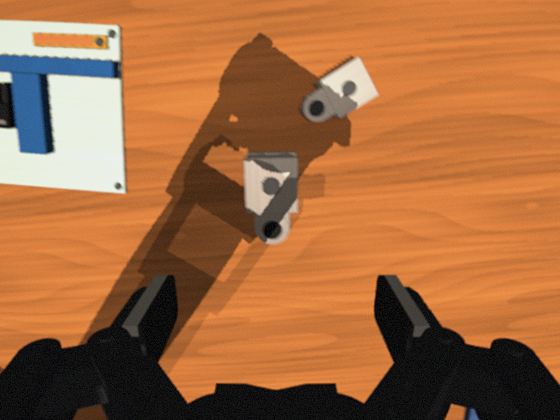

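```bash
python3 -c "
from h import *
f=pickle.load(open('w2.pkl','rb'))
print(proj(f,place([.468,-.2794,3.079],PUL+[[.048,0,.04]])).round(1), proj(f,place([.5703,-.0438,-.1775],[[.03,-.09,.022],[-.05,-.015,.022],[-.05,.015,.022]]+JIG)).round(1))
c=f['color'][130:260,220:350,::-1]
cv2.imwrite('pics/w2c.png',cv2.resize(c,None,fx=4.5,fy=4.5,interpolation=cv2.INTER_CUBIC))"
```

```text
[[248.3 161. ]
 [302.8 159.5]
 [303.1 215.1]
 [251.3 216.4]
 [277.7 234.2]] [[118.1  80.4]
 [ 50.7 157.1]
 [ 23.3 155. ]
 [-46.9  20.4]
 [123.8  27.1]
 [129.2 195.8]
 [-24.3 183. ]]
```

View pics/w2c.png

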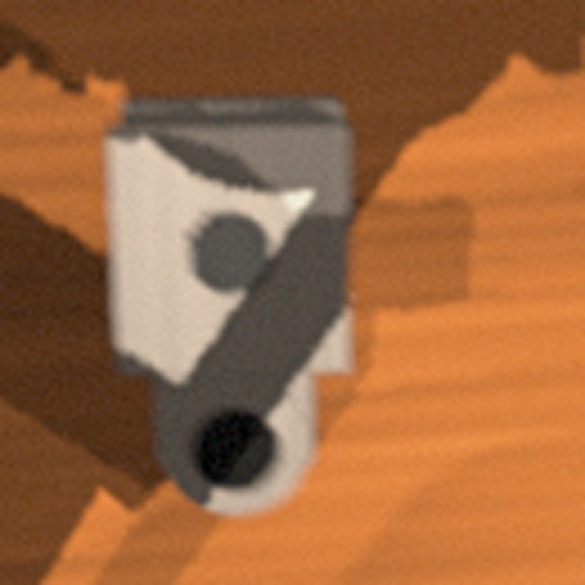

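>>> move_arm(
  rows=[
    {"tx": -0.004, "ty": -0.004, "tz": 0.04, "ax": 0, "ay": 0, "az": -1.6, "jaw": 0},
    {"tx": 0, "ty": 0, "tz": 0.037, "ax": 0, "ay": 0, "az": 0, "jaw": 0},
    {"tx": 0, "ty": 0, "tz": 0, "ax": 0, "ay": 0, "az": 0, "jaw": 0},
    {"tx": 0, "ty": 0, "tz": 0, "ax": 0, "ay": 0, "az": 0, "jaw": 0},
  ],
)

```text
time: 1.85
tool_pos: [0.4751, -0.2713, 0.1511]
tool_rot: [-0.003, 1.0, -0.026, 0.002]
contact_force: [0.1, 0.2, 0.7]
gripper_width: 1.005
```

```bash
python3 -c "
from h import *
from plant import manip
goal([.468,-.279,.02],-.062)
f=manip.grab_frame('wrist');pickle.dump(f,open('w3.pkl','wb'));cv2.imwrite('pics/w3.png',f['color'][:,:,::-1])
print(proj(f,place([.468,-.2794,3.079],PUL+[[.048,0,.04]])).round(1))"
```

```text
t 1.85 pos [ 0.4751 -0.2713  0.1511] F [0.1 0.2 0.7] w 1.005
rotvec deg (tool) [-0.31 -0.2   0.63]
shift mm now [ -7.1   8.7 131.1] after turn [ -6.6   8.1 131.1]
[[255.6 180. ]
 [325.4 180.9]
 [321.5 249.7]
 [256.1 248.9]
 [288.2 271.8]]
```

View pics/w3.png

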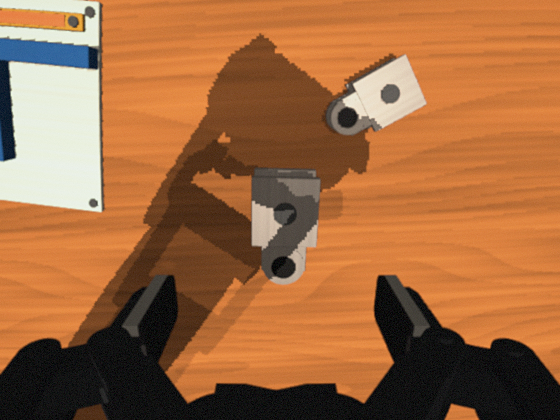

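The settled view shows the pulley square at (251-321, 178-247), within about 3 mm of the top-camera fit. I descend and grasp.

>>> move_arm(
  rows=[
    {"tx": -0.006, "ty": 0.007, "tz": 0.02, "ax": -0.3, "ay": -0.2, "az": 0.6, "jaw": 0},
    {"tx": 0, "ty": 0, "tz": 0.03, "ax": 0, "ay": 0, "az": 0, "jaw": 0},
    {"tx": 0, "ty": 0, "tz": 0.02, "ax": 0, "ay": 0, "az": 0, "jaw": 0},
    {"tx": 0, "ty": 0, "tz": 0, "ax": 0, "ay": 0, "az": 0, "jaw": 0},
    {"tx": 0, "ty": 0, "tz": 0, "ax": 0, "ay": 0, "az": 0, "jaw": 0},
  ],
)

```text
time: 2.4
tool_pos: [0.4738, -0.2852, 0.0916]
tool_rot: [0.006, 0.999, -0.033, 0.007]
contact_force: [-0.3, 0.3, -0.7]
gripper_width: 0.997
```

```bash
python3 -c "
from h import *
goal([.4685,-.278,.02],-.062)"
```

```text
t 2.4 pos [ 0.4738 -0.2852  0.0916] F [-0.3  0.3 -0.7] w 0.997
rotvec deg (tool) [ 0.62 -0.84 -0.2 ]
shift mm now [-6.8 -7.6 71.4] after turn [-5.7 -6.8 71.6]
```

>>> move_arm(
  rows=[
    {"tx": 0, "ty": 0, "tz": 0, "ax": 0, "ay": 0, "az": 0, "jaw": 0},
  ],
)

```text
time: 2.5
tool_pos: [0.4746, -0.2861, 0.0936]
tool_rot: [0.006, 0.999, -0.033, 0.008]
contact_force: [0.3, -0.1, 0.4]
gripper_width: 1.005
```

>>> move_arm(
  rows=[
    {"tx": 0, "ty": 0, "tz": 0, "ax": 0, "ay": 0, "az": 0, "jaw": 0},
  ],
)

```text
time: 2.6
tool_pos: [0.4755, -0.287, 0.0956]
tool_rot: [0.007, 0.999, -0.033, 0.009]
contact_force: [-0.5, 0.7, 0.5]
gripper_width: 0.994
```

>>> move_arm(
  rows=[
    {"tx": -0.006, "ty": -0.007, "tz": 0.01, "ax": 0.6, "ay": -0.8, "az": -0.2, "jaw": 0},
  ],
)

```text
time: 2.7
tool_pos: [0.472, -0.2813, 0.0884]
tool_rot: [0.004, 0.999, -0.031, 0.005]
contact_force: [-0.4, 0.0, -0.0]
gripper_width: 0.999
```

>>> move_arm(
  rows=[
    {"tx": 0, "ty": 0, "tz": 0, "ax": 0, "ay": 0, "az": 0, "jaw": 0},
  ],
)

```text
time: 2.8
tool_pos: [0.4709, -0.28, 0.087]
tool_rot: [0.003, 1.0, -0.031, 0.004]
contact_force: [-0.8, -1.0, -0.5]
gripper_width: 0.996
```

```bash
python3 -c "
from h import *
goal([.4685,-.278,.02],-.062)"
```

```text
t 2.8 pos [ 0.4709 -0.28    0.087 ] F [-0.8 -1.  -0.5] w 0.996
rotvec deg (tool) [ 0.27 -0.42 -0.02]
shift mm now [-3.  -2.2 67. ] after turn [-2.5 -1.9 67. ]
```

>>> move_arm(
  rows=[
    {"tx": -0.002, "ty": -0.001, "tz": 0.02, "ax": 0.2, "ay": -0.4, "az": 0, "jaw": 0},
    {"tx": 0, "ty": 0, "tz": 0.02, "ax": 0, "ay": 0, "az": 0, "jaw": 0},
  ],
)

```text
time: 3.0
tool_pos: [0.4711, -0.2804, 0.0484]
tool_rot: [0.003, 1.0, -0.031, 0.003]
contact_force: [0.1, -0.3, -0.0]
gripper_width: 1.0
```

```bash
python3 -c "
from h import *
goal([.4685,-.278,.02],-.062)"
```

```text
t 3.0 pos [ 0.4711 -0.2804  0.0484] F [ 0.1 -0.3 -0. ] w 1.0
rotvec deg (tool) [ 0.3  -0.33  0.02]
shift mm now [-2.9 -2.4 28.4] after turn [-2.8 -2.2 28.4]
```

>>> move_arm(
  rows=[
    {"tx": -0.003, "ty": -0.002, "tz": 0.014, "ax": 0.4, "ay": -0.4, "az": 0, "jaw": 0},
    {"tx": -0.001, "ty": -0.001, "tz": 0.006, "ax": 0.1, "ay": -0.1, "az": 0, "jaw": 0},
  ],
)

```text
time: 3.2
tool_pos: [0.4649, -0.2751, 0.0231]
tool_rot: [-0.004, 1.0, -0.031, -0.004]
contact_force: [-0.8, 0.2, -0.6]
gripper_width: 1.003
```

```bash
python3 -c "
from h import *
goal([.4685,-.278,.02],-.062)"
```

```text
t 3.2 pos [ 0.4649 -0.2751  0.0231] F [-0.8  0.2 -0.6] w 1.003
rotvec deg (tool) [-0.45  0.52  0.02]
shift mm now [3.8 2.7 3. ] after turn [3.8 2.6 3.1]
```

>>> move_arm(
  rows=[
    {"tx": 0.002, "ty": 0.0015, "tz": 0.002, "ax": -0.25, "ay": 0.3, "az": 0, "jaw": 0},
    {"tx": 0, "ty": 0, "tz": 0, "ax": 0, "ay": 0, "az": 0, "jaw": 0},
  ],
)

```text
time: 3.4
tool_pos: [0.4655, -0.2757, 0.0185]
tool_rot: [-0.003, 1.0, -0.031, -0.003]
contact_force: [0.2, 0.1, -0.0]
gripper_width: 1.003
```

```bash
python3 -c "
from h import *
goal([.4685,-.278,.02],-.062)"
```

```text
t 3.4 pos [ 0.4655 -0.2757  0.0185] F [ 0.2  0.1 -0. ] w 1.003
rotvec deg (tool) [-0.33  0.41  0.03]
shift mm now [ 3.2  2.1 -1.6] after turn [ 3.2  2.1 -1.5]
```

>>> move_arm(
  rows=[
    {"tx": 0.002, "ty": 0.001, "tz": -0.003, "ax": -0.2, "ay": 0.25, "az": 0, "jaw": 255},
    {"tx": 0, "ty": 0, "tz": 0, "ax": 0, "ay": 0, "az": 0, "jaw": 255},
    {"tx": 0, "ty": 0, "tz": 0, "ax": 0, "ay": 0, "az": 0, "jaw": 255},
    {"tx": 0, "ty": 0, "tz": 0, "ax": 0, "ay": 0, "az": 0, "jaw": 255},
    {"tx": 0, "ty": 0, "tz": 0, "ax": 0, "ay": 0, "az": 0, "jaw": 255},
  ],
)

```text
time: 3.9
tool_pos: [0.4687, -0.2777, 0.0235]
tool_rot: [-0.0, 1.0, -0.031, 0.0]
contact_force: [-0.6, 0.1, -3.8]
gripper_width: 0.588
```

```bash
python3 -c "
from h import *
goal([.4685,-.278,.02],-.062)"
```

```text
t 3.9 pos [ 0.4687 -0.2777  0.0235] F [-0.6  0.1 -3.8] w 0.588
rotvec deg (tool) [-0.01 -0.02  0.02]
shift mm now [-0.2  0.3  3.5] after turn [-0.2  0.3  3.5]
```

>>> move_arm(
  rows=[
    {"tx": 0, "ty": 0, "tz": 0, "ax": 0, "ay": 0, "az": 0, "jaw": 255},
    {"tx": 0, "ty": 0, "tz": -0.01, "ax": 0, "ay": 0, "az": 0, "jaw": 255},
    {"tx": 0, "ty": 0, "tz": -0.02, "ax": 0, "ay": 0, "az": 0, "jaw": 255},
    {"tx": 0, "ty": 0, "tz": -0.02, "ax": 0, "ay": 0, "az": 0, "jaw": 255},
    {"tx": 0, "ty": 0, "tz": -0.02, "ax": 0, "ay": 0, "az": 0, "jaw": 255},
    {"tx": 0, "ty": 0, "tz": 0, "ax": 0, "ay": 0, "az": 0, "jaw": 255},
    {"tx": 0, "ty": 0, "tz": 0, "ax": 0, "ay": 0, "az": 0, "jaw": 255},
  ],
)

```text
time: 4.6
tool_pos: [0.4662, -0.2757, 0.0944]
tool_rot: [-0.002, 1.0, -0.031, -0.002]
contact_force: [0.0, 0.5, -4.0]
gripper_width: 0.589
```

```bash
python3 -c "
from h import *
from plant import manip
goal([.468,-.279,.1],-.062)
a=[]
for n in('wrist','side'):
  f=manip.grab_frame(n);pickle.dump(f,open(n+'4.pkl','wb'));a.append(f['color'][:,:,::-1])
  if n=='side': a[-1]=cv2.resize(a[-1][110:250,300:486],(560,420),interpolation=cv2.INTER_CUBIC)
cv2.imwrite('pics/w4.png',a[0]);cv2.imwrite('pics/s4.png',a[1])
goal([.468,-.279,.1],-.062)"
```

```text
t 4.6 pos [ 0.4662 -0.2757  0.0944] F [ 0.   0.5 -4. ] w 0.589
rotvec deg (tool) [-0.23  0.29  0.02]
shift mm now [ 2.   3.1 -5.6] after turn [ 2.   3.1 -5.6]
t 4.7 pos [ 0.4662 -0.2758  0.094 ] F [ 0.5 -0.7 -3.6] w 0.587
rotvec deg (tool) [-0.24  0.3   0.02]
shift mm now [ 1.9  3.1 -6. ] after turn [ 2.   3.1 -6. ]
```

View pics/w4.png

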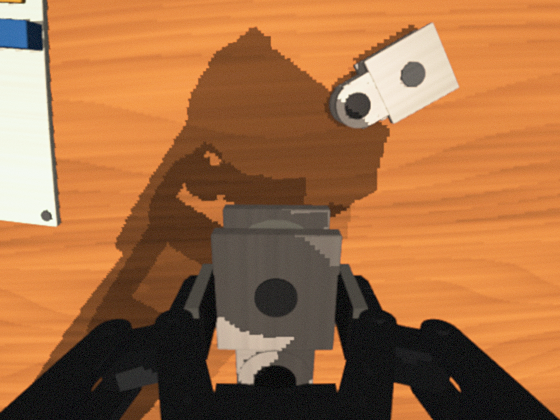

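View pics/s4.png

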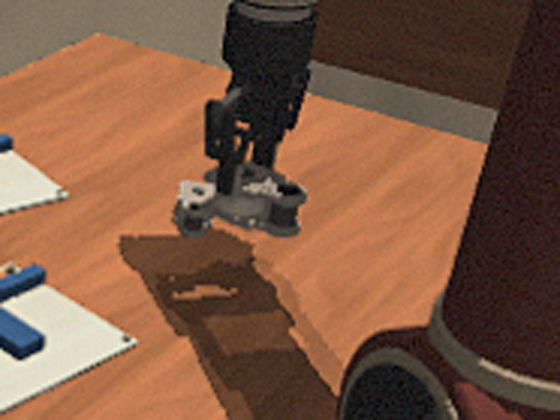

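```bash
python3 -c "
from h import *
f=pickle.load(open('wrist4.pkl','rb'))
cv2.imwrite('pics/w4c.png',cv2.resize(f['color'][195:360,200:355,::-1],None,fx=3.6,fy=3.6,interpolation=cv2.INTER_CUBIC))"
```

```text
(no output)
```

View pics/w4c.png

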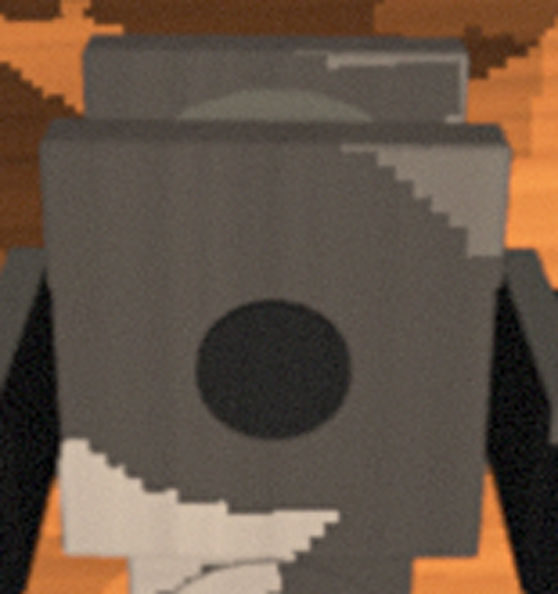

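```bash
python3 -c "
from h import *
f=pickle.load(open('wrist4.pkl','rb'))
q=uncrop([(42,142),(510,144),(477,556),(64,556)],3.6,(200,195))
L=np.array(PUL)
def res(p):
    X=place(p[:3],L*[1,1,0]);R=Ro.from_euler('y',p[4]).as_matrix();
    X=Ro.from_euler('zyx',[p[2],p[4],0]).apply(L*[1,1,0])+[p[0],p[1],p[3]]
    return (proj(f,X)-q).ravel()
r=least_squares(res,[.468,-.279,3.08,.11,0]);print(r.x.round(4),r.fun.round(1))
r=least_squares(lambda p:res([*p,0]),[.468,-.279,3.08,.11]);print(r.x.round(4),r.fun.round(1))
"
```

```text
[ 0.4666 -0.2741  3.0726  0.1073  0.0115] [-0.3 -0.3 -0.3  0.3  0.3  0.5  0.4 -0.6]
[ 0.4668 -0.2742  3.0723  0.1076] [-0.7 -0.   0.1  0.5  0.4  0.3  0.3 -0.8]
```

```bash
python3 -c "
from h import *
goal([.537,-.089,.1],-.1775)"
```

```text
t 4.7 pos [ 0.4662 -0.2758  0.094 ] F [ 0.5 -0.7 -3.6] w 0.587
rotvec deg (tool) [-0.22  0.32  6.64]
shift mm now [  59.1 -190.8   -5.5] after turn [  36.7 -196.3   -6. ]
```

>>> move_arm(
  rows=[
    {"tx": 0, "ty": 0, "tz": -0.006, "ax": -0.2, "ay": 0.3, "az": 3.3, "jaw": 255},
    {"tx": 0, "ty": 0, "tz": 0, "ax": 0, "ay": 0, "az": 3, "jaw": 255},
    {"tx": 0.005, "ty": -0.025, "tz": 0, "ax": 0, "ay": 0, "az": 0, "jaw": 255},
    {"tx": 0.005, "ty": -0.025, "tz": 0, "ax": 0, "ay": 0, "az": 0, "jaw": 255},
    {"tx": 0.005, "ty": -0.025, "tz": 0, "ax": 0, "ay": 0, "az": 0, "jaw": 255},
    {"tx": 0.005, "ty": -0.025, "tz": 0, "ax": 0, "ay": 0, "az": 0, "jaw": 255},
    {"tx": 0.005, "ty": -0.025, "tz": 0, "ax": 0, "ay": 0, "az": 0, "jaw": 255},
    {"tx": 0.005, "ty": -0.025, "tz": 0, "ax": 0, "ay": 0, "az": 0, "jaw": 255},
    {"tx": 0.003, "ty": -0.015, "tz": 0, "ax": 0, "ay": 0, "az": 0, "jaw": 255},
    {"tx": 0, "ty": 0, "tz": 0, "ax": 0, "ay": 0, "az": 0, "jaw": 255},
    {"tx": 0, "ty": 0, "tz": 0, "ax": 0, "ay": 0, "az": 0, "jaw": 255},
  ],
)

```text
time: 5.8
tool_pos: [0.5209, -0.1098, 0.0841]
tool_rot: [-0.005, 0.996, -0.089, -0.012]
contact_force: [-0.5, -0.7, -3.7]
gripper_width: 0.589
```

```bash
python3 -c "
from h import *
goal([.537,-.089,.1],-.1775)"
```

```text
t 5.8 pos [ 0.5209 -0.1098  0.0841] F [-0.5 -0.7 -3.7] w 0.589
rotvec deg (tool) [-0.44  1.45 -0.06]
shift mm now [ 11.8 -23.5 -16. ] after turn [ 12.2 -23.3 -15.9]
```

>>> move_arm(
  rows=[
    {"tx": 0.006, "ty": -0.012, "tz": -0.006, "ax": -0.2, "ay": 0.7, "az": 0, "jaw": 255},
    {"tx": 0.004, "ty": -0.008, "tz": -0.003, "ax": 0, "ay": 0.2, "az": 0, "jaw": 255},
    {"tx": 0, "ty": 0, "tz": 0, "ax": 0, "ay": 0, "az": 0, "jaw": 255},
  ],
)

```text
time: 6.1
tool_pos: [0.5345, -0.092, 0.0925]
tool_rot: [-0.002, 0.996, -0.091, -0.005]
contact_force: [0.6, -0.2, -4.6]
gripper_width: 0.585
```

```bash
python3 -c "
from h import *
goal([.537,-.089,.1],-.1775)
from plant import manip
f=manip.grab_frame('wrist');pickle.dump(f,open('w5.pkl','wb'));cv2.imwrite('pics/w5.png',f['color'][:,:,::-1])
goal([.537,-.089,.1],-.1775)
print(proj(f,place([.5703,-.0438,-.1775],[[.03,-.09,.022],[-.05,-.015,.022],[-.05,.015,.022]]+JIG)).round(1))
"
```

```text
t 6.1 pos [ 0.5345 -0.092   0.0925] F [ 0.6 -0.2 -4.6] w 0.585
rotvec deg (tool) [-0.23  0.59 -0.22]
shift mm now [ 1.9 -3.4 -7.5] after turn [ 2.  -3.4 -7.5]
t 6.15 pos [ 0.5342 -0.0923  0.0924] F [ 1.1 -0.4 -4.4] w 0.593
rotvec deg (tool) [-0.21  0.61 -0.22]
shift mm now [ 2.  -3.8 -7.6] after turn [ 2.1 -3.8 -7.6]
[[338.9 136.5]
 [221.4 257.1]
 [177.4 257. ]
 [ 48.2  56.1]
 [338.3  50.2]
 [326.7 295. ]
 [ 92.7 293.8]]
```

View pics/w5.png

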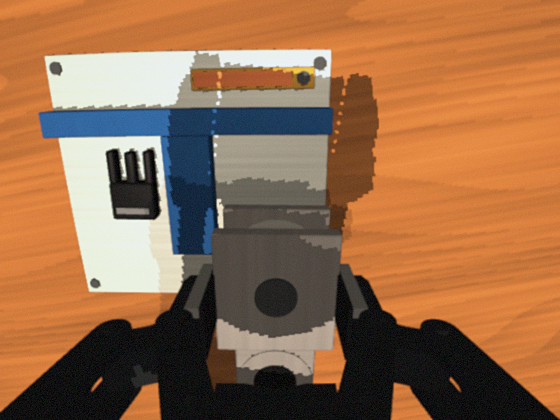

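```bash
python3 -c "
from h import *
f=pickle.load(open('w5.pkl','rb'))
cv2.imwrite('pics/w5c.png',cv2.resize(f['color'][95:265,150:350,::-1],None,fx=3.5,fy=3.5,interpolation=cv2.INTER_CUBIC))
L=[[.03,-.09,.022],[-.05,-.015,.022],[-.05,.015,.022],JIG[0],JIG[1],JIG[3]]
q=np.array([(333,134),(213,254),(172,254),(44,57),(331,50),(88,292)],float)
p,e=fit([(f,L,q)],[.57,-.04,-.17]);print(p.round(4),e)
"
```

```text
[ 0.5719 -0.0401 -0.1776] 2.465108602411334
```

View pics/w5c.png

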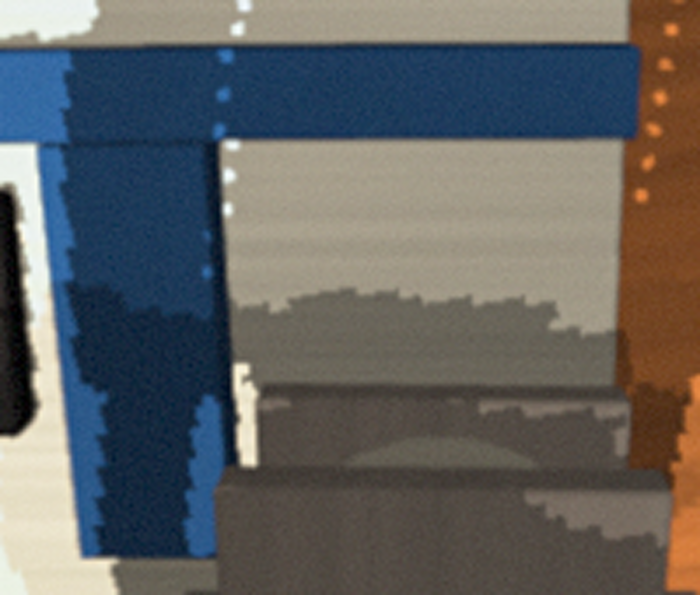

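>>> move_arm(
  rows=[
    {"tx": 0.006, "ty": -0.004, "tz": 0.008, "ax": -0.2, "ay": 0.5, "az": -0.2, "jaw": 255},
    {"tx": 0.004, "ty": -0.003, "tz": 0.01, "ax": 0, "ay": 0, "az": 0, "jaw": 255},
    {"tx": 0, "ty": 0, "tz": 0.01, "ax": 0, "ay": 0, "az": 0, "jaw": 255},
  ],
)

```text
time: 6.45
tool_pos: [0.5475, -0.0879, 0.0645]
tool_rot: [0.001, 0.996, -0.089, 0.002]
contact_force: [-0.7, 0.4, -3.9]
gripper_width: 0.588
```

```bash
cat >> h.py <<'E'
J=np.array([.572,-.040,-.1776])
def jigrep():
    from plant import manip
    s=manip.state();w=s["tool_rot"];R=Ro.from_quat([w[1],w[2],w[3],w[0]])
    Rz=Ro.from_euler('z',J[2])
    d=Rz.inv().apply(s["tool_pos"]-[J[0],J[1],0]);T=Rz*Ro.from_euler('x',np.pi)
    print("t",round(s["time"],2),"tcp in jig mm",(d*1e3).round(1),"F jig",Rz.inv().apply(s["contact_force"]).round(1),"rot to go",np.degrees((R.inv()*T).as_rotvec()).round(2),"w",round(s["gripper_width"],3),"tq",s["ft_torque"].round(2))
E
python3 -c "
from h import *
jigrep()"
```

```text
t 6.45 tcp in jig mm [-15.6 -51.5  64.5] F jig [-0.7  0.3 -3.9] rot to go [ 0.05 -0.19 -0.05] w 0.588 tq [ 0.   -0.04 -0.04]
```

>>> move_arm(
  rows=[
    {"tx": 0, "ty": -0.002, "tz": 0.01, "ax": 0, "ay": -0.1, "az": 0, "jaw": 255},
    {"tx": 0, "ty": 0, "tz": 0.008, "ax": 0, "ay": 0, "az": 0, "jaw": 255},
    {"tx": 0, "ty": 0, "tz": 0.003, "ax": 0, "ay": 0, "az": 0, "jaw": 255},
  ],
)

```text
time: 6.75
tool_pos: [0.5457, -0.0853, 0.0382]
tool_rot: [0.0, 0.996, -0.089, -0.002]
contact_force: [0.1, 1.0, -3.6]
gripper_width: 0.589
```

```bash
python3 -c "
from h import *
jigrep()"
```

```text
t 6.75 tcp in jig mm [-17.8 -49.2  38.2] F jig [-0.1  1.  -3.6] rot to go [ 0.03  0.27 -0.06] w 0.589 tq [ 0.   -0.04 -0.05]
```

>>> move_arm(
  rows=[
    {"tx": 0, "ty": 0, "tz": 0.002, "ax": 0, "ay": 0.2, "az": 0, "jaw": 255},
    {"tx": 0, "ty": 0, "tz": 0.002, "ax": 0, "ay": 0, "az": 0, "jaw": 255},
  ],
)

```text
time: 6.95
tool_pos: [0.5451, -0.0853, 0.033]
tool_rot: [0.0, 0.996, -0.089, -0.001]
contact_force: [-0.2, -0.7, -3.3]
gripper_width: 0.589
```

```bash
python3 -c "
from h import *
jigrep()
from plant import manip
f=manip.grab_frame('wrist');pickle.dump(f,open('w6.pkl','wb'));cv2.imwrite('pics/w6.png',f['color'][:,:,::-1])
jigrep()"
```

```text
t 6.95 tcp in jig mm [-18.4 -49.3  33. ] F jig [-0.1 -0.8 -3.3] rot to go [ 0.02  0.14 -0.06] w 0.589 tq [-0.03 -0.04  0.05]
t 7.0 tcp in jig mm [-18.6 -49.3  32.7] F jig [-1.3  0.5 -4. ] rot to go [ 0.02  0.17 -0.07] w 0.594 tq [-0.07 -0.07 -0.03]
```

View pics/w6.png

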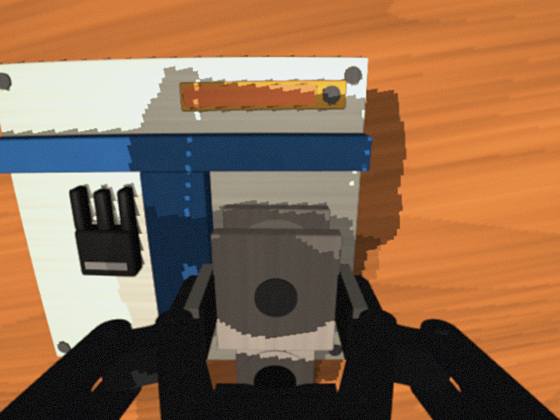

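The pulley (214-341, 230-350) sits in the right place: clear of the middle stop edge at x≈211 and the long stop at row 170. I keep lowering it to contact.

>>> move_arm(
  rows=[
    {"tx": 0, "ty": 0, "tz": 0.002, "ax": 0, "ay": 0.1, "az": 0, "jaw": 255},
    {"tx": 0, "ty": 0, "tz": 0.002, "ax": 0, "ay": 0, "az": 0, "jaw": 255},
  ],
)

```text
time: 7.2
tool_pos: [0.5457, -0.0856, 0.0295]
tool_rot: [0.0, 0.996, -0.089, 0.0]
contact_force: [0.5, 0.3, -3.3]
gripper_width: 0.587
```

>>> move_arm(
  rows=[
    {"tx": 0, "ty": 0, "tz": 0.002, "ax": 0, "ay": 0, "az": 0, "jaw": 255},
  ],
)

```text
time: 7.3
tool_pos: [0.5468, -0.0859, 0.0292]
tool_rot: [0.0, 0.996, -0.089, 0.001]
contact_force: [-3.1, 1.8, 10.3]
gripper_width: 0.588
```

```bash
python3 -c "
from h import *
jigrep()"
```

```text
t 7.3 tcp in jig mm [-16.7 -49.6  29.2] F jig [-3.3  1.2 10.3] rot to go [ 0.04 -0.17 -0.08] w 0.588 tq [0.28 0.49 0.04]
```

>>> move_arm(
  rows=[
    {"tx": 0.004, "ty": 0, "tz": 0, "ax": 0, "ay": 0, "az": 0, "jaw": 255},
    {"tx": 0.004, "ty": 0, "tz": 0, "ax": 0, "ay": 0, "az": 0, "jaw": 255},
    {"tx": 0.003, "ty": 0, "tz": 0.0005, "ax": 0, "ay": 0, "az": 0, "jaw": 255},
  ],
)

```text
time: 7.6
tool_pos: [0.5592, -0.0882, 0.0298]
tool_rot: [0.001, 0.996, -0.089, 0.003]
contact_force: [-0.2, -0.8, -4.0]
gripper_width: 0.591
```

```bash
python3 -c "
from h import *
jigrep()"
```

```text
t 7.6 tcp in jig mm [ -4.1 -49.7  29.8] F jig [-0.1 -0.8 -4. ] rot to go [ 0.06 -0.32 -0.08] w 0.591 tq [-0.04 -0.08 -0.  ]
```

Next in x: about 5 mm left to the long stop.

>>> move_arm(
  rows=[
    {"tx": 0.002, "ty": 0, "tz": 0.001, "ax": 0, "ay": -0.2, "az": 0, "jaw": 255},
  ],
)

```text
time: 7.7
tool_pos: [0.5616, -0.0887, 0.0293]
tool_rot: [0.001, 0.996, -0.089, 0.001]
contact_force: [-2.6, 1.1, 4.6]
gripper_width: 0.594
```

>>> move_arm(
  rows=[
    {"tx": 0.002, "ty": 0, "tz": 0.0005, "ax": 0, "ay": 0, "az": 0, "jaw": 255},
  ],
)

```text
time: 7.8
tool_pos: [0.5638, -0.0891, 0.0292]
tool_rot: [0.001, 0.996, -0.089, 0.001]
contact_force: [-10.3, 1.2, 7.5]
gripper_width: 0.587
```

```bash
python3 -c "
from h import *
jigrep()"
```

```text
t 7.8 tcp in jig mm [  0.6 -49.8  29.2] F jig [-10.3  -0.7   7.5] rot to go [ 0.06 -0.07 -0.07] w 0.587 tq [0.34 1.46 0.2 ]
```

Contact with the long stop gives 10 N. Now towards the middle stop, keeping light x pressure.

>>> move_arm(
  rows=[
    {"tx": 0.001, "ty": -0.003, "tz": 0.0005, "ax": 0, "ay": 0, "az": 0, "jaw": 255},
    {"tx": 0.001, "ty": -0.003, "tz": 0.0005, "ax": 0, "ay": 0, "az": 0, "jaw": 255},
  ],
)

```text
time: 8.0
tool_pos: [0.5646, -0.0852, 0.0294]
tool_rot: [0.002, 0.996, -0.089, -0.004]
contact_force: [-8.9, -3.3, 6.8]
gripper_width: 0.587
```

```bash
python3 -c "
from h import *
jigrep()"
```

```text
t 8.0 tcp in jig mm [  0.7 -45.8  29.4] F jig [-8.2 -4.8  6.8] rot to go [0.31 0.43 0.01] w 0.587 tq [-0.33  1.28  0.04]
```

>>> move_arm(
  rows=[
    {"tx": 0.001, "ty": -0.003, "tz": 0.0005, "ax": 0.15, "ay": 0.2, "az": 0, "jaw": 255},
    {"tx": 0.001, "ty": -0.003, "tz": 0.0005, "ax": 0, "ay": 0, "az": 0, "jaw": 255},
  ],
)

```text
time: 8.2
tool_pos: [0.5651, -0.0821, 0.0295]
tool_rot: [0.004, 0.996, -0.087, -0.006]
contact_force: [-10.8, -9.7, 5.9]
gripper_width: 0.587
```

```bash
python3 -c "
from h import *
jigrep()"
```

```text
t 8.2 tcp in jig mm [  0.7 -42.7  29.5] F jig [ -9.  -11.4   5.9] rot to go [0.57 0.66 0.14] w 0.587 tq [-1.61  1.45  0.23]
```

>>> move_arm(
  rows=[
    {"tx": 0.002, "ty": -0.003, "tz": 0.0005, "ax": 0.5, "ay": 0.6, "az": 0.1, "jaw": 255},
    {"tx": 0.002, "ty": -0.003, "tz": 0.0005, "ax": 0.3, "ay": 0.3, "az": 0.1, "jaw": 255},
  ],
)

```text
time: 8.4
tool_pos: [0.5653, -0.0821, 0.0295]
tool_rot: [0.005, 0.996, -0.087, -0.005]
contact_force: [-13.7, -7.7, 9.1]
gripper_width: 0.59
```

```bash
python3 -c "
from h import *
jigrep()
from plant import manip
f=manip.grab_frame('wrist');pickle.dump(f,open('w7.pkl','wb'));cv2.imwrite('pics/w7.png',f['color'][:,:,::-1])
jigrep()
f=manip.grab_frame('top');pickle.dump(f,open('t7.pkl','wb'));cv2.imwrite('pics/t7.png',cv2.resize(f['color'][150:300,220:370,::-1],None,fx=4,fy=4,interpolation=cv2.INTER_CUBIC))
f=manip.grab_frame('side');cv2.imwrite('pics/s7.png',cv2.resize(f['color'][170:270,230:370,::-1],None,fx=5,fy=5,interpolation=cv2.INTER_CUBIC))
jigrep()"
```

```text
t 8.4 tcp in jig mm [  0.8 -42.6  29.5] F jig [-12.2 -10.    9.1] rot to go [0.57 0.51 0.23] w 0.59 tq [-1.42  2.19  0.32]
t 8.45 tcp in jig mm [  0.9 -42.6  29.6] F jig [-11.1 -11.1   9.2] rot to go [0.58 0.52 0.23] w 0.593 tq [-1.44  2.15  0.29]
t 8.55 tcp in jig mm [  0.9 -42.6  29.5] F jig [-11.2 -10.7   9.8] rot to go [0.56 0.51 0.22] w 0.589 tq [-1.4   2.15  0.21]
```

View pics/w7.png

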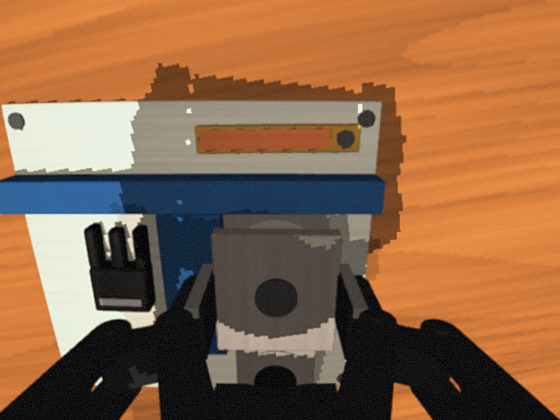

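View pics/t7.png

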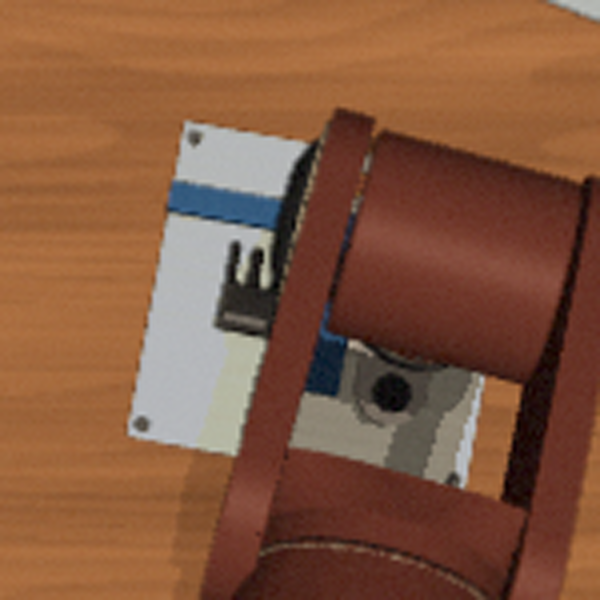

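View pics/s7.png

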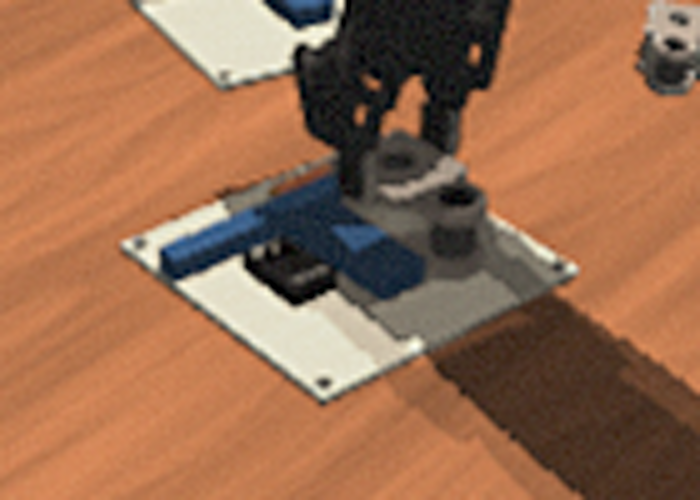

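The pulley sits in the right inner corner: foot at the long stop edge (row ~213), side at the middle stop (col ~222). The clip (120,270) and the gauge (277,140) lie as before. The forces have held at about 11 N on each stop over three readings, with the TCP at rest, so I hand in.

```bash
python3 -c "
from h import *
from plant import manip
jigrep()
print(manip.job_done())
jigrep()"
```

```text
t 8.55 tcp in jig mm [  0.9 -42.6  29.5] F jig [-11.2 -10.7   9.8] rot to go [0.56 0.51 0.22] w 0.589 tq [-1.4   2.15  0.21]
the job is handed in; nothing more can be done
None
the job is handed in; nothing more can be done
```

I gripped the larger grey pulley across its upper cheek plate and laid it on the leftmost jig, in the right corner, since the clip has the left one. It is pressed foot-first against the long stop and sideways against the middle stop, and I handed in at 8.55 s with the gripper still holding it. No verdict is reported.

**Last checks:**
- **Forces:** the wrist reads about 11 N towards the long stop and 11 N towards the middle stop. They stayed steady over the last readings; force on each stop was not measured separately.
- **Position:** the pulley's centre is at about x 1.5 mm, y −41 mm in the jig frame, against a target of 2 and −41.
- **Angle:** the tool is within about 0.6° of level and 0.25° of square.
- **Clip, gauge and carabiner:** the clip and gauge look unmoved in the last pictures. The carabiner was not in those last views, but the arm never went near it.

**Disagreement:** the top and wrist cameras put the jig and pulley 3–4 mm apart, mostly in y. I used the wrist fit, and contact with both stops agreed with it.

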